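Make up the sprung ring-biscuit press and hold it shut

ROBOT

A 6-joint arm with a two-finger parallel gripper is mounted at the origin on a cart in front of the work surface, level with it; the furniture and walls round the work are solid. World frame = base frame: x ahead of the robot, y to its left, z up, the work surface at z = 0. Lengths are in m, angles in rad, forces in N, time in s.
With the tool pointing down it reaches from about 0.3 to 0.775 m from the base axis. Payload 14.6 kg.
Tool frame: the origin (TCP) lies at the very end of the fingers, on their centre line; the grasp point (between the pads) lies 19 mm behind it; z points along the fingers, y is the line along which they close (so a half turn about z gives the same grasp; the last joint's range is limited). The gripper opens to 94 mm and grips with 3 to 60 N. Pads are 16 mm wide; open, the fingers measure 119 mm over their backs; the gripper's body (75 mm by 177 mm) begins 78 mm behind the grasp point.
Start: joints at [1.19, 0.3, 1.521, -0, 1.321, -0.067], TCP at [0.17, 0.523, 0.205] pointing down, gripper open.
Joint ranges: [-3.03, 3.03], [-0.79, 2.21], [0.23, 2.52], [-1.04, 4.18], [0, 3.07], [-2.55, 2.55]. Speed limits (rad/s): [2.22, 2.22, 2.57, 3.14, 3.14, 3.14].

INTERFACE

Orientations are given as [roll, pitch, yaw] about the fixed x, y, z axes, in that order (R = Rz(yaw) Ry(pitch) Rx(roll)).
In Python, from station import ctrl gives the robot as it stands. The module is installed in compiled form; this text tells all that it offers.
- The arm moves only by the tool play_rows, never from a script. Its argument "commands" is a list of rows, each a list of 7 numbers: the shift along the tool's x, y, z in m, then the turn, a rotation vector about the tool's x, y, z in degrees, then the closure, from -1 (fully open) to 1 (shut). A call has 1 to 20 rows; each row shifts and turns the commanded pose from where the row before left it, along the tool's axes as they then stand; what a row does not reach is not made up. A row lasts 1/12 s, in which the tool goes at most 41.7 mm and 7.16 degrees, less where a joint would pass 70% of its speed; a pose out of reach is approached as far as the arm can. A call is refused whole if a number of a shift passes 0.0417 or a number of a turn 7.16, either way. A call with a gripper value outside its range is refused whole. The fingers move at their own pace and stop on an object; "force" is the grip in N (left out, the last holds). Time passes only in rows, so rows that do not move let the fingers close. It gives the time, the measured TCP pose, the force, the opening and the grip force at its end, in the units of the state.
- ctrl.get_obs(): the state, without advancing time (a new reading comes with each control period).
- ctrl.camera(name): name is "side" or "top" or "wrist"; returns the picture (400x640x3 uint8, blue, green, red); there is no depth.
- ctrl.camera_model(name): a dict with "fx", "fy", "cx", "cy" (pixels), "rvec" (rotation vector, rad) and "tvec" (3), from world to camera coordinates, as OpenCV has them. Camera axes: x right, y down, z forward; pixel columns grow to the right and rows downward; lengths in m; the calibration is good to about 2 mm. A picture is of the moment at which its call begins: read the wrist's pose just before it. camera_model takes no time and is no camera call; for the wrist camera it gives the pose at the moment of the call.
- ctrl.hand_in(): hands the job in; it is judged then, once.
The state is a dict: "time_s": time; "qpos": joint angles; "joint_vel": joint speeds; "tau": joint torques, N m; "ee_pos": TCP position; "eef_rot": TCP orientation; "force": force on the tool from outside, world axes, zero at the start; "moment": the same for the moment, N m; "grip_width": finger opening in m; "grip_force": force on a finger pad.
Only numpy, scipy, OpenCV 4.12 (cv2) and the standard library are available. Lean on these libraries where they do the work, as an engineer would, in place of code of your own. Each camera call takes 0.05 s, during which the arm holds its last target. There are 200 camera calls.

TASK

Make up the wooden ring-biscuit press for a trial closing: first slip the steel sleeve over the core post of the lower half and let go of it, so that it sits flat on the lifter disc. Then take the upper half by its grip, set it over the sleeve onto the two dowels, either way round, and press it down against the spring until the two wooden faces meet. Finish while still holding it pressed fully shut, and leave the tin, the mug and the tape roll where they stand.

Things in the scene. Friction and masses are not known exactly. Their poses are not given: they have to be found in the camera images.
- base_face (a point): Lower half of the press: light wooden block 150 (its x) x 90 x 24 mm, fixed to the worktop. Point: centre of its flat top face, 24 mm above the worktop; z up, x along the long side. Round the post lies the aluminium lifter disc, 50 mm in diameter, its top 9 mm above this face until pressed.
- post_top (a point): Top of the steel core post at the centre of the lower half: 24 mm in diameter, 30 mm tall above the wooden face; the last 6 mm taper to 14 mm.
- dowel_a_tip (a point): Tip of one of the two wooden dowels of the lower half, on its long axis at x = +50 mm from the centre: 12 mm in diameter, 50 mm tall above the wooden face; the last 7 mm taper to 5 mm.
- dowel_b_tip (a point): Tip of the other dowel, just like it, at x = -50 mm.
- lifter (a joint): Sprung lifter disc: 0 m when up, grows as pressed down (stop 0.009). Spring: 7 N up at 0, 0.6 N more per mm. With the sleeve in, the upper half rests about 7 mm off the lower; its weight does not close it. When the wooden faces meet it reads about 0.007 and the spring gives 11.5 N: a push of 15 to 25 N keeps the press shut.
- sleeve_mid (a point): Steel sleeve: plain ring, 48 mm outer diameter, 28 mm bore, 30 mm tall, 50 to 100 g, loose, axis upright. Point: its centre, half-way up (15 mm above what it stands on); z along its axis. Seated on the raised lifter disc its centre is 24 mm above the lower half's wooden face.
- top_grip (a point): Grip of the upper half: darker wooden rib 50 mm long (x), 18 mm across (y), standing 40 mm above the block's top, with flat sides; take it across its 18 mm. Point: on the rib's centre line, 14 mm below its top, 26 mm above the block's top, 66 mm above the block's underside; z up, x along the block's long side.
- top_face (a point): Upper half: light wooden block 130 (x) x 76 x 40 mm, 140 to 210 g, loose, face down. Point: centre of its underside; z up, x along the long side. Beneath is a central round pocket, 54 mm wide, 32 mm deep, for the sleeve; at x = +50 and -50 mm a 15 mm hole goes right through for a dowel. Shut, this point meets base_face; fits either way round.
- tin: Bystander: a small food tin, 58 mm in diameter, 72 mm tall; origin at the centre of its underside. Leave it alone.
- mug: Bystander: a white mug, 87 x 118 x 94 mm with its handle; origin at the centre of its underside. Leave it alone.
- tape: Bystander: a roll of tape lying flat, 98 mm in diameter, 25 mm tall; origin at the centre of its underside. Leave it alone.
Not all that is in view belongs to the job. There is more than one size of the part that bears sleeve_mid; the job needs the middle-sized.

How it is judged:
On the way, in this order (a step that is already met when the one before it is completed fails the run):
1. the sleeve sits flat on the lifter disc round the core post, let go (horizontal distance between sleeve_mid and base_face below 0.005 m and z of sleeve_mid in the frame of base_face below 0.026 m and angle between sleeve_mid's own z axis and vertical below 0.08 rad and contact force between the fingers and sleeve below 0.1 N), for 0.2 s.
2. the upper half is on both dowels over the sleeve and is pressed shut (z of top_face in the frame of base_face below 0.0025 m and horizontal distance between top_face and base_face below 0.004 m and value of joint lifter above 0.005 m), for 0.3 s.
At the end, for the whole second after the job is handed in: Robot still holding the upper half down: faces within 2.5 mm, centred within 4 mm, in line within 0.08 rad (either way round), tilt under 0.04 rad, still; lifter down more than 5 mm; sleeve on the core post beneath, centred within 5 mm (all of step 2 and z of top_face in the frame of base_face above -0.003 m and angle between the x axis of top_face and the x axis of base_face, either way round below 0.08 rad and angle between top_face's own z axis and vertical below 0.04 rad and horizontal distance between sleeve_mid and base_face below 0.005 m and z of sleeve_mid in the frame of base_face below 0.0205 m and linear speed of press_top below 0.01 m/s and contact force between any of the fingers, the arm and press_top above 2 N); the arm keeps its last pose, push and grip.
It fails at once if the tin, the mug or the tape roll is pushed more than 25 mm (distance of any of tin, mug, tape from where it was at the start of the episode above 0.025 m).
It also fails if it takes over 61 s, if anything falls off the work surface, if the arm or the gripper's body presses on something with over 40 N, if the wrist force passes 120 N, or if a joint passes its speed limit or range.

## Working session

There is one attempt and no reset: what is moved stays moved. The work goes in short steps, Python scripts to look and compute and a tool call to move; the robot and the scene stay as the last step left them, time stands still between calls to the robot, and variables do not carry over. Pictures are saved under pics/ and viewed, at most 10 in all, crops included, and the job is handed in when it is done.

Besides the shell and the picture viewer there is one more tool, called after "Call:" by a JSON object that holds its "api" and its "payload". play_rows: Moves the arm, as the interface text tells. Its arguments: {"type":"object","properties":{"commands":{"type":"array","items":{"type":"array","items":{"type":"number"}}},"force":{"type":"number"}},"required":["commands"]}

```bash
mkdir -p pics; cat > h.py <<'E'
import numpy as np, cv2
from station import ctrl
def cam(n):
    m=ctrl.camera_model(n); R=cv2.Rodrigues(np.array(m["rvec"],float))[0]; t=np.array(m["tvec"],float).ravel(); return m,R,t
def ray(n,uv,z,M=None):
    m,R,t=M or cam(n); u,v=uv
    d=R.T@np.array([(u-m["cx"])/m["fx"],(v-m["cy"])/m["fy"],1]); c=-R.T@t
    return c+d*(z-c[2])/d[2]
def proj(n,p,M=None):
    m,R,t=M or cam(n); q=R@np.array(p)+t; return np.array([m["fx"]*q[0]/q[2]+m["cx"],m["fy"]*q[1]/q[2]+m["cy"]])
E
python3 - <<'E'
from h import *
for n in("top","side"):
    cv2.imwrite(f"pics/{n}0.png",ctrl.camera(n)); m,R,t=cam(n); print(n,m["fx"],-R.T@t,R[2])
print(ctrl.get_obs())
E
```

```text
top 504.3548521216566 [ 0.02867528 -0.18955996  1.47551077] [ 0.34310408  0.03574615 -0.93861696]
side 389.1989675265684 [0.43561793 0.7910211  0.44871904] [ 0.09728387 -0.92179824 -0.37526504]
{'time_s': 0.1, 'qpos': array([ 1.19041764e+00,  3.00418780e-01,  1.52153472e+00, -9.20564908e-06,
        1.32071113e+00, -6.65891424e-02]), 'joint_vel': array([-0.0002709 , -0.00224256, -0.00278409,  0.00010336, -0.00189865,
       -0.0011537 ]), 'tau': array([-2.91659535e-04, -5.32643223e+01, -3.53283656e+01,  7.08980835e-02,
        2.34482624e-02, -7.94925973e-05]), 'ee_pos': array([0.16967382, 0.52291516, 0.20493464]), 'eef_rot': array([-3.14052246e+00, -6.24324306e-05,  2.82780535e+00]), 'force': array([ 0.3376867 ,  0.52748633, -0.07314326]), 'moment': array([-0.05698163,  0.01379576, -0.00806031]), 'grip_force': 0.0, 'grip_width': 0.09382843225856204}
```

View pics/top0.png

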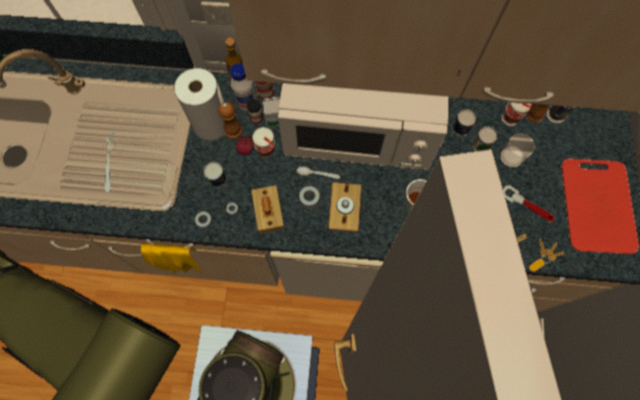

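View pics/side0.png

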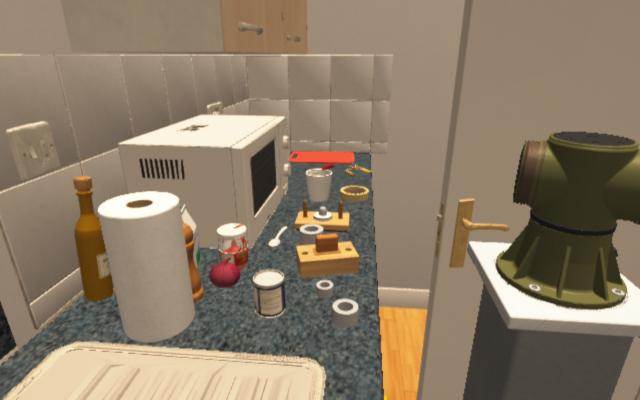

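The top view shows the upper half at about (267,208), the lower half at (345,206), and three ring-like parts at (203,219), (232,208) and (310,196). The side view shows the tin at (269,292), the tape at (354,193) and the mug at (319,184). Next I'll zoom in and measure sizes.

```bash
python3 - <<'E'
from h import *
t=cv2.imread("pics/top0.png"); s=cv2.imread("pics/side0.png")
a=cv2.resize(t[150:240,190:370],None,fx=4.4,fy=4.4,interpolation=cv2.INTER_CUBIC)
b=cv2.resize(s[180:330,240:390],(240*1,240),interpolation=cv2.INTER_CUBIC)
b=cv2.resize(s[200:330,280:375],None,fx=1.8,fy=1.5,interpolation=cv2.INTER_CUBIC)
c=np.zeros((a.shape[0]+b.shape[0],a.shape[1],3),np.uint8); c[:a.shape[0]]=a; c[a.shape[0]:,:b.shape[1]]=b
cv2.imwrite("pics/c1.png",c); print(c.shape)
M=cam("top")
for n,uv in dict(r1=(203,219),r2=(232,208),r3=(310,196)).items():
    p=ray("top",uv,.02,M); print(n,p, "px/m",M[0]["fx"]/np.linalg.norm(p+M[1].T@M[2]))
for n,uv,z in(("top",(267,208),.06),("base",(345,206),.05)): print(n,ray("top",uv,z,M))
E
```

```text
(591, 792, 3)
r1 [0.45842409 0.20145252 0.02      ] px/m 321.8210029067583
r2 [0.50150452 0.11930713 0.02      ] px/m 323.04710584050133
r3 [ 0.56259274 -0.1138781   0.02      ] px/m 324.9302275980816
top [0.49822092 0.00734259 0.06      ]
base [ 0.52962146 -0.22284076  0.05      ]
```

View pics/c1.png

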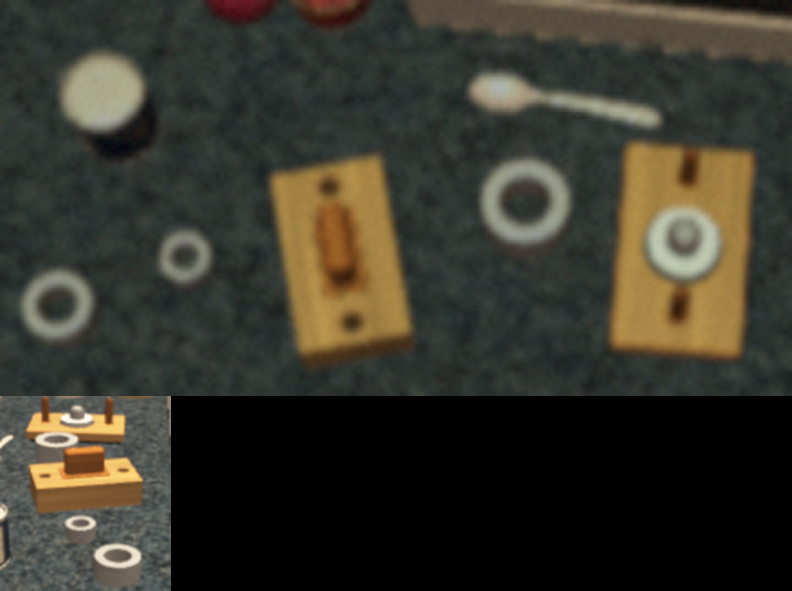

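r1 measures about 51 mm across with blur, r2 about 36 mm and r3 about 63 mm, so the middle sleeve is r1 at pixel (203,219). Next I'll measure the two blocks' poses and plan the move above the sleeve.

```bash
cat >> h.py <<'E'
from scipy.spatial.transform import Rotation as Ro
def rel(p,yaw):
    "remaining shift in final tool axes (turn about z first), and turn deg about tool z"
    o=ctrl.get_obs(); R0=Ro.from_euler("xyz",o["eef_rot"]); R1=Ro.from_euler("xyz",[np.pi,0,yaw])
    print("at",o["ee_pos"].round(4),o["eef_rot"].round(4),"t",round(o["time_s"],2),"F",o["force"].round(1),"w",round(o["grip_width"],4))
    d=np.array(p)-o["ee_pos"]
    print("shift in present axes",(R0.inv().apply(d)*1000).round(1),"final axes",(R1.inv().apply(d)*1000).round(1),"turn",np.degrees((R0.inv()*R1).as_rotvec()).round(2))
E
python3 - <<'E'
from h import *
t=cv2.imread("pics/top0.png"); M=cam("top")
h=cv2.cvtColor(t,cv2.COLOR_BGR2HSV); m=cv2.inRange(h,(10,80,110),(30,255,255)); m[:175]=0;m[235:]=0;m[:,:240]=0;m[:,370:]=0
m=cv2.morphologyEx(m,cv2.MORPH_CLOSE,np.ones((5,5)))
cs,_=cv2.findContours(m,cv2.RETR_EXTERNAL,cv2.CHAIN_APPROX_NONE)
for c in cs:
    if cv2.contourArea(c)<300: continue
    x=c[:,0].mean(); z=.024 if x>310 else .04
    P=np.array([ray("top",q,z,M)[:2] for q in c[:,0].astype(float)])
    r=cv2.minAreaRect((P*1000).astype(np.float32)); print(r)
    # box corners, long edge angle
    b=cv2.boxPoints(r); e=b[1]-b[0],b[2]-b[1]; L=max(e,key=np.linalg.norm); print("long dir deg",np.degrees(np.arctan2(L[1],L[0])))
p=ray("top",(202.95,219.3),.03,M); print("sleeve",p)
# post/lifter: disc centre crop (683,242) z~.033
print("disc",ray("top",(190+683/4.4,150+242/4.4),.033,M))
rel([p[0],p[1],.2],np.pi)
E
```

```text
((507.26214599609375, 11.167304992675781), (132.9011993408203, 76.86514282226562), 16.573476791381836)
long dir deg 16.573486
((533.6611328125, -221.8831024169922), (149.69418334960938, 87.66155242919922), 0.4857364892959595)
long dir deg 0.48573497
sleeve [0.45452244 0.19875326 0.03      ]
disc [ 0.53885788 -0.22368193  0.033     ]
at [0.1697 0.5229 0.2049] [-3.1405e+00 -1.0000e-04  2.8278e+00] t 0.1 F [ 0.3  0.5 -0.1] w 0.0938
shift in present axes [-371.  -220.4    5.1] final axes [-284.8 -324.2    4.9] turn [-6.000e-02 -1.000e-02 -1.798e+01]
```

Call:
{"api": "play_rows", "payload": {"commands": [[0,0,0,0,0,-6,-1],[0,0,0,0,0,-6,-1],[0,0,0,0,0,-6,-1],[-0.0237,-0.027,0,0,0,0,-1],[-0.0237,-0.027,0,0,0,0,-1],[-0.0237,-0.027,0,0,0,0,-1],[-0.0237,-0.027,0,0,0,0,-1],[-0.0237,-0.027,0,0,0,0,-1],[-0.0237,-0.027,0,0,0,0,-1],[-0.0237,-0.027,0,0,0,0,-1],[-0.0237,-0.027,0,0,0,0,-1],[-0.0237,-0.027,0,0,0,0,-1],[-0.0237,-0.027,0,0,0,0,-1],[-0.0237,-0.027,0,0,0,0,-1],[-0.0237,-0.027,0,0,0,0,-1],[0,0,0,0,0,0,-1]]}}

```text
time_s: 1.43
ee_pos: [0.4569, 0.1954, 0.2051]
eef_rot: [-3.141, -0.0, 3.138]
force: [0.0, 0.3, 0.8]
grip_width: 0.0938
grip_force: 0.0
```

```bash
python3 - <<'E'
from h import *
rel([.4545,.1988,.2],np.pi)
M=cam("wrist"); cv2.imwrite("pics/w1.png",ctrl.camera("wrist"))
print(-M[1].T@M[2],M[1][2],M[0]["fx"],proj("wrist",[.4545,.1988,.03],M))
E
```

```text
at [0.4569 0.1954 0.2051] [-3.1407 -0.      3.138 ] t 1.43 F [0.  0.3 0.8] w 0.0938
shift in present axes [2.5 3.4 5. ] final axes [2.4 3.4 5.1] turn [-0.05 -0.   -0.21]
[0.37476429 0.19551936 0.38391847] [ 0.28481031 -0.00313695 -0.95857876] 282.71871976567155 [327.15751256 183.19035477]
```

View pics/w1.png

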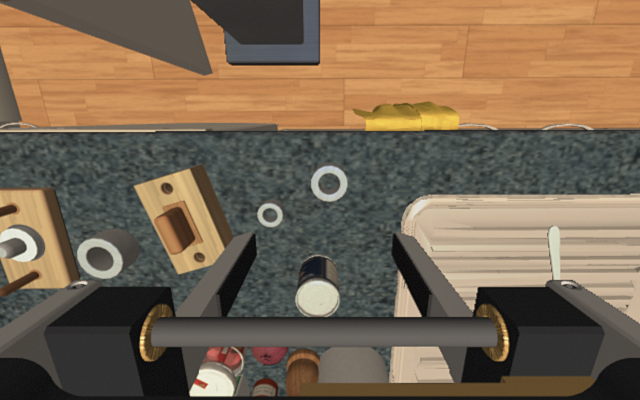

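The wrist view shows the middle sleeve at (329,183), which agrees with the prediction of (327,183). The tin at (318,290) is clear of the fingers. I'll refine the sleeve position from this picture.

```bash
python3 - <<'E'
from h import *
w=cv2.imread("pics/w1.png"); M=cam("wrist")
g=cv2.inRange(w,(165,165,165),(255,255,255)); g[:160]=0;g[215:]=0;g[:,300:360]=g[:,300:360]; g[:,:300]=0; g[:,360:]=0
cs,_=cv2.findContours(g,cv2.RETR_EXTERNAL,cv2.CHAIN_APPROX_NONE); c=max(cs,key=cv2.contourArea)
P=np.array([ray("wrist",q,.03,M)[:2] for q in c[:,0].astype(float)])*1000
print(cv2.minEnclosingCircle(P.astype(np.float32)),cv2.fitEllipse(P.astype(np.float32)))
x,y=np.array(cv2.fitEllipse(P.astype(np.float32))[0])/1000
rel([x,y,.012],np.pi)
E
```

```text
((452.9613037109375, 202.96337890625), 22.69024658203125) ((452.96624755859375, 202.9062042236328), (43.83875274658203, 44.344940185546875), 110.85391998291016)
at [0.4555 0.1972 0.205 ] [-3.1412e+00 -7.0000e-04  3.1381e+00] t 1.48 F [-0.4  0.7 -0.5] w 0.0939
shift in present axes [  2.4   5.8 193. ] final axes [  2.5   5.7 193. ] turn [-0.02 -0.04 -0.2 ]
```

Call:
{"api": "play_rows", "payload": {"commands": [[0,0.0015,0.035,0,0,0,-1],[0,0,0.035,0,0,0,-1],[0,0,0.035,0,0,0,-1],[0,0,0.035,0,0,0,-1],[0,0,0.03,0,0,0,-1],[0,0,0.019,0,0,0,-1],[0,0,0.01,0,0,0,-1],[0,0,0,0,0,0,-1],[0,0,0,0,0,0,1],[0,0,0,0,0,0,1],[0,0,0,0,0,0,1],[0,0,0,0,0,0,1],[0,0,0,0,0,0,1],[0,0,0,0,0,0,1]], "force": 25}}

```text
time_s: 2.65
ee_pos: [0.4545, 0.2008, 0.0069]
eef_rot: [3.141, 0.001, -3.141]
force: [-0.0, -0.3, -0.9]
grip_width: 0.0574
grip_force: 0.0
```

Call:
{"api": "play_rows", "payload": {"commands": [[0,0,0,0,0,0,1],[0,0,0,0,0,0,1],[0,0,0,0,0,0,1],[0,0,0,0,0,0,1]]}}

```text
time_s: 2.98
ee_pos: [0.4544, 0.2008, 0.0066]
eef_rot: [3.141, 0.0, -3.141]
force: [-1.2, -0.4, 4.6]
grip_width: 0.0476
grip_force: 25.0
```

```bash
python3 - <<'E'
from h import *
rel([.5388,-.2237,.2],np.pi)
E
```

```text
at [0.4544 0.2008 0.0066] [ 3.1415e+00  2.0000e-04 -3.1413e+00] t 2.98 F [-1.2 -0.4  4.6] w 0.0476
shift in present axes [ -84.3 -424.5 -193.4] final axes [ -84.4 -424.5 -193.4] turn [0.01 0.01 0.02]
```

Call:
{"api": "play_rows", "payload": {"commands": [[0,0,-0.02,0,0,0,1],[0,0,-0.035,0,0,0,1],[0,0,-0.035,0,0,0,1],[0,0,-0.035,0,0,0,1],[0,0,-0.035,0,0,0,1],[0,0,-0.02,0,0,0,1],[-0.007,-0.0354,0,0,0,0,1],[-0.007,-0.0354,0,0,0,0,1],[-0.007,-0.0354,0,0,0,0,1],[-0.007,-0.0354,0,0,0,0,1],[-0.007,-0.0354,0,0,0,0,1],[-0.007,-0.0354,0,0,0,0,1],[-0.007,-0.0354,0,0,0,0,1],[-0.007,-0.0354,0,0,0,0,1],[-0.007,-0.0354,0,0,0,0,1],[-0.007,-0.0354,0,0,0,0,1],[-0.007,-0.0354,0,0,0,0,1],[-0.007,-0.0354,0,0,0,0,1],[0,0,0,0,0,0,1],[0,0,0,0,0,0,1]]}}

```text
time_s: 4.65
ee_pos: [0.5381, -0.2254, 0.1855]
eef_rot: [3.141, -0.001, 3.14]
force: [-0.8, 0.2, -0.7]
grip_width: 0.0483
grip_force: 25.0
```

```bash
python3 - <<'E'
from h import *
rel([.5388,-.2237,.187],np.pi)
M=cam("wrist"); cv2.imwrite("pics/w2.png",ctrl.camera("wrist")); np.save("w2.npy",np.array([M[0],M[1],M[2]],dtype=object),allow_pickle=True)
for p in([.5388,-.2237,.054],[.5888,-.2237,.074],[.4888,-.2237,.074]): print(proj("wrist",p,M))
rel([.5388,-.2237,.187],np.pi)
E
```

```text
at [ 0.5381 -0.2254  0.1855] [ 3.1410e+00 -1.3000e-03  3.1395e+00] t 4.65 F [-0.8  0.2 -0.7] w 0.0483
shift in present axes [-0.7  1.7 -1.5] final axes [-0.7  1.7 -1.5] turn [ 0.03 -0.07 -0.12]
[325.77598838 194.49852055]
[325.91245653 242.31589694]
[325.87374366 152.08296332]
at [ 0.5381 -0.2241  0.1858] [ 3.1409e+00 -1.1000e-03  3.1410e+00] t 4.7 F [ 0.4 -0.1 -0.9] w 0.048
shift in present axes [-0.7  0.4 -1.2] final axes [-0.7  0.4 -1.2] turn [ 0.04 -0.06 -0.04]
```

View pics/w2.png

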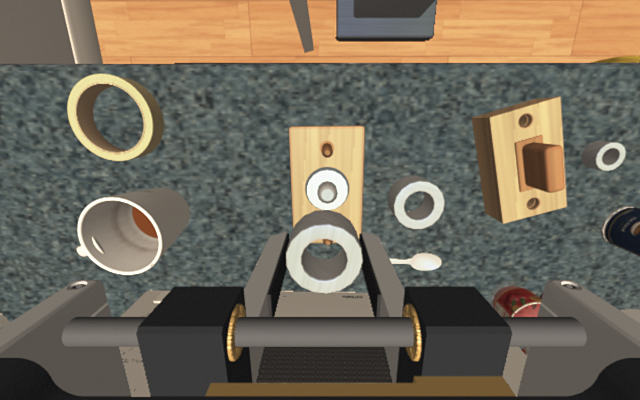

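The wrist view shows the post at about (327,190), the near dowel at (327,149), the block's near edge at row 126 and the held sleeve at (324,258). The prediction put the post about 4 px further out, so I'll measure these features.

```bash
python3 - <<'E'
from h import *
w=cv2.imread("pics/w2.png"); M=tuple(np.load("w2.npy",allow_pickle=True)); M=(M[0],M[1].astype(float),M[2].astype(float))
h=cv2.cvtColor(w,cv2.COLOR_BGR2HSV)
m=cv2.inRange(h,(8,60,120),(30,255,255)); 
for v in(135,140,160,170):
    x=np.where(m[v,270:390])[0]+270; print(v,[ray("wrist",(q,v),.024,M).round(4)[:2] for q in(x[0],x[-1]+0)])
for u in (300,310,345,355):
    y=np.where(m[100:200,u])[0]+100; print(u,y[0],ray("wrist",(u,y[0]-.5),.024,M).round(4)[:2])
g=cv2.inRange(h,(0,0,170),(180,50,255)); g2=np.zeros_like(g); g2[160:208,295:360]=g[160:208,295:360]
cs,_=cv2.findContours(g2,cv2.RETR_EXTERNAL,cv2.CHAIN_APPROX_NONE); c=max(cs,key=cv2.contourArea); print(cv2.boundingRect(c))
P=np.array([ray("wrist",q,.033,M)[:2] for q in c[:,0].astype(float)],np.float32)*1000; print("disc",cv2.minEnclosingCircle(P))
d=cv2.inRange(h,(0,80,0),(20,255,110)); d2=np.zeros_like(d); d2[138:166,315:340]=d[138:166,315:340]
ys,xs=np.where(d2); print("dowel px",xs.min(),xs.max(),ys.min(),ys.max())
cv2.imwrite("pics/c2.png",cv2.resize(w[115:300,280:372],None,fx=3.2,fy=3.2,interpolation=cv2.INTER_CUBIC))
E
```

```text
135 [array([ 0.4745, -0.2666]), array([ 0.4747, -0.1786])]
140 [array([ 0.4802, -0.2668]), array([ 0.4804, -0.1784])]
160 [array([ 0.5038, -0.2665]), array([ 0.504 , -0.1787])]
170 [array([ 0.5159, -0.267 ]), array([ 0.5161, -0.1783])]
300 126 [ 0.4637 -0.2534]
310 126 [ 0.4638 -0.2418]
345 126 [ 0.4639 -0.2011]
355 126 [ 0.4639 -0.1895]
(307, 170, 41, 38)
disc ((538.7987060546875, -222.25697326660156), 25.109392166137695)
dowel px 323 331 144 156
```

View pics/c2.png

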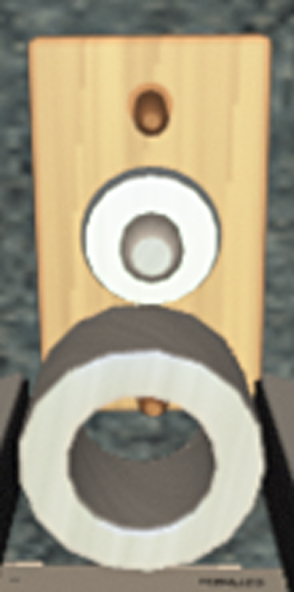

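The crop shows the post top at (151,250), which is image pixel (327,193). The held sleeve's upper rim is centred at about (142,460), which is (324.4,258.8), and the near dowel is above them on the block.

```bash
python3 - <<'E'
from h import *
w=cv2.imread("pics/w2.png"); M=tuple(np.load("w2.npy",allow_pickle=True)); M=(M[0],M[1].astype(float),M[2].astype(float))
g=cv2.inRange(w,(160,160,160),(255,255,255)); g2=np.zeros_like(g); g2[222:294,284:365]=g[222:294,284:365]; g2[:, :286]=0
cs,_=cv2.findContours(g2,cv2.RETR_EXTERNAL,cv2.CHAIN_APPROX_NONE); c=cv2.convexHull(max(cs,key=cv2.contourArea)); print(cv2.boundingRect(c))
for z in(.2089,):
    P=np.array([ray("wrist",q,z,M)[:2] for q in c[:,0].astype(float)],np.float32)*1000; print("sleeve in hand",cv2.minEnclosingCircle(P),cv2.fitEllipse(P), "tcp 538.1 -225.4")
print("post",ray("wrist",(327.2,193.1),.054,M),proj("wrist",[.5388,-.2223,.054],M))
E
```

```text
(286, 224, 76, 70)
sleeve in hand ((538.7412109375, -225.7756805419922), 23.460342407226562) ((538.7359008789062, -225.9910430908203), (46.10826873779297, 46.495567321777344), 93.59068298339844) tcp 538.1 -225.4
post [ 0.53716259 -0.2220836   0.054     ] [327.00823802 194.4956491 ]
```

Call:
{"api": "play_rows", "payload": {"commands": [[0,0.002,0.03,0,0,0,1],[0,0,0.03,0,0,0,1],[0,0,0.03,0,0,0,1],[0,0,0.02,0,0,0,1],[0,0,0.01,0,0,0,1],[0,0,0.01,0,0,0,1],[0,0,0.007,0,0,0,1],[0,0,0.005,0,0,0,1],[0,0,0,0,0,0,1]]}}

```text
time_s: 5.45
ee_pos: [0.5385, -0.2218, 0.0443]
eef_rot: [3.142, -0.0, -3.141]
force: [0.0, 0.2, -1.1]
grip_width: 0.0482
grip_force: 25.0
```

Call:
{"api": "play_rows", "payload": {"commands": [[0,0,0.003,0,0,0,1],[0,0,0.0015,0,0,0,1],[0,0,0,0,0,0,1],[0,0,0,0,0,0,1]]}}

```text
time_s: 5.78
ee_pos: [0.5386, -0.2221, 0.0402]
eef_rot: [-3.141, 0.0, -3.141]
force: [-0.2, -0.7, -1.2]
grip_width: 0.0473
grip_force: 25.0
```

Call:
{"api": "play_rows", "payload": {"commands": [[0,0,0,0,0,0,-1],[0,0,0,0,0,0,-1],[0,0,0,0,0,0,-1],[0,0,0,0,0,0,-1],[0,0,0,0,0,0,-1],[0,0,0,0,0,0,-1],[0,0,0,0,0,0,-1],[0,0,-0.02,0,0,0,-1],[0,0,-0.035,0,0,0,-1],[0,0,-0.035,0,0,0,-1],[0,0,-0.035,0,0,0,-1],[0,0,-0.035,0,0,0,-1],[0,0,0,0,0,0,-1],[0,0,0,0,0,0,-1]]}}

```text
time_s: 6.95
ee_pos: [0.539, -0.2223, 0.2017]
eef_rot: [-3.14, 0.003, -3.141]
force: [-0.2, -1.1, -0.1]
grip_width: 0.0941
grip_force: 0.0
```

```bash
python3 - <<'E'
from h import *
M=cam("wrist"); w=ctrl.camera("wrist"); cv2.imwrite("pics/w3.png",w)
cv2.imwrite("pics/c3.png",cv2.resize(w[90:290,240:640],None,fx=2,fy=2,interpolation=cv2.INTER_CUBIC))
np.save("w3.npy",np.array([M[0],M[1],M[2]],dtype=object),allow_pickle=True)
print(proj("wrist",[.5388,-.2223,.063],M),proj("wrist",[.5072,.0112,.04],M))
rel([.5072,.0112,.2],np.pi+np.radians(16.6))
E
```

```text
[324.58818331 191.58778107] [518.77496065 161.43677155]
at [ 0.5384 -0.222   0.1999] [-3.1414e+00  4.0000e-04 -3.1412e+00] t 7.0 F [-0.2  0.5 -0.2] w 0.0942
shift in present axes [ 3.110e+01  2.332e+02 -2.000e-01] final axes [-3.670e+01  2.324e+02 -1.000e-01] turn [-1.000e-02  2.000e-02 -1.658e+01]
```

View pics/c3.png

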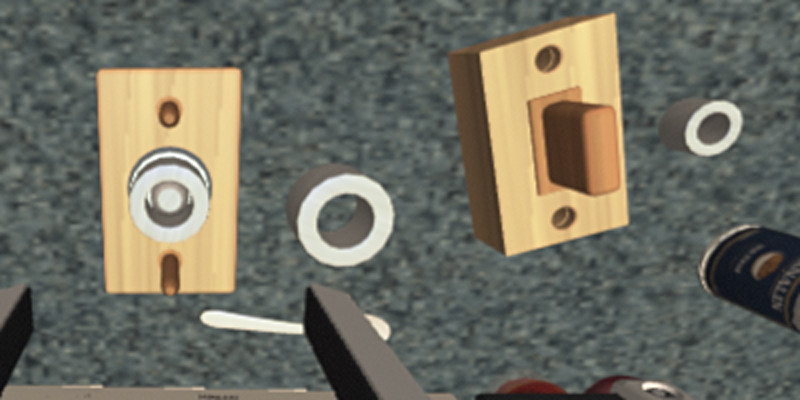

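The sleeve sits round the post with its rim at (324.5,191.5), exactly as predicted for a seated sleeve. The upper half's holes are at (513.5,119) and (522,198).

```bash
python3 - <<'E'
from h import *
M=tuple(np.load("w3.npy",allow_pickle=True)); M=(M[0],M[1].astype(float),M[2].astype(float))
a,b=ray("wrist",(513.5,119),.04,M),ray("wrist",(522,198),.04,M); d=b-a
print(a,b,np.linalg.norm(d),(a+b)/2,np.degrees(np.arctan2(d[1],d[0])))
c=(a+b)/2; rel([c[0],c[1],.2],np.pi+np.arctan2(d[1],d[0]))
E
```

```text
[ 0.45824227 -0.0045738   0.04      ] [0.55290066 0.02427884 0.04      ] 0.09895800193256966 [0.50557147 0.00985252 0.04      ] 16.95164486797411
at [ 0.5384 -0.222   0.1999] [-3.1414e+00  4.0000e-04 -3.1412e+00] t 7.0 F [-0.2  0.5 -0.2] w 0.0942
shift in present axes [ 3.270e+01  2.319e+02 -2.000e-01] final axes [-3.620e+01  2.313e+02 -1.000e-01] turn [-1.000e-02  2.000e-02 -1.693e+01]
```

Call:
{"api": "play_rows", "payload": {"commands": [[0.0041,0.029,0,0,0,0,-1],[0.0041,0.029,0,0,0,0,-1],[0.0041,0.029,0,0,0,0,-1],[0.0041,0.029,0,0,0,0,-1],[0.0041,0.029,0,0,0,0,-1],[0.0041,0.029,0,0,0,0,-1],[0.0041,0.029,0,0,0,0,-1],[0.0041,0.029,0,0,0,0,-1],[0,0,0,0,0,-5.65,-1],[0,0,0,0,0,-5.65,-1],[0,0,0,0,0,-5.65,-1],[0,0,0,0,0,0,-1],[0,0,0,0,0,0,-1],[0,0,0,0,0,0,-1]]}}

```text
time_s: 8.17
ee_pos: [0.5053, 0.0099, 0.1992]
eef_rot: [3.141, -0.001, -2.849]
force: [0.0, 0.7, 0.6]
grip_width: 0.094
grip_force: 0.0
```

```bash
python3 - <<'E'
from h import *
M=cam("wrist"); w=ctrl.camera("wrist"); cv2.imwrite("pics/w4.png",w)
cv2.imwrite("pics/c4.png",cv2.resize(w[100:300,240:420],None,fx=3,fy=3,interpolation=cv2.INTER_CUBIC))
np.save("w4.npy",np.array([M[0],M[1],M[2]],dtype=object),allow_pickle=True)
for l in(-.05,0,.05):
    p=[.5056+l*np.cos(.296),.0099+l*np.sin(.296),.04 if l else .08]; print(proj("wrist",p,M))
rel([.5056,.0099,.2],np.pi+.296)
E
```

```text
[324.38222244 147.35662165]
[324.58525732 197.25806128]
[324.62810756 226.59325579]
at [0.5054 0.0098 0.1994] [ 3.1413e+00 -1.0000e-03 -2.8484e+00] t 8.22 F [-0.3 -0.6  0.2] w 0.0936
shift in present axes [-0.2 -0.  -0.6] final axes [-0.2 -0.  -0.6] turn [ 0.02 -0.05 -0.16]
```

View pics/c4.png

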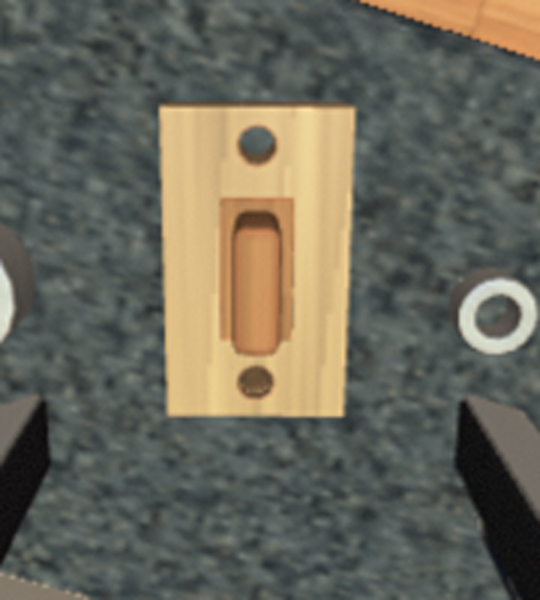

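The holes are at (325.7,148.3) and (325.3,227.3), about 1 px from prediction. That calls for a 1 mm correction in x and y, then a descent onto the grip.

Call:
{"api": "play_rows", "payload": {"commands": [[-0.001,0.001,0.03,0,0,0,-1],[0,0,0.03,0,0,0,-1],[0,0,0.03,0,0,0,-1],[0,0,0.03,0,0,0,-1],[0,0,0.02,0,0,0,-1],[0,0,0.012,0,0,0,-1],[0,0,0,0,0,0,1],[0,0,0,0,0,0,1],[0,0,0,0,0,0,1],[0,0,0,0,0,0,1],[0,0,0,0,0,0,1],[0,0,0,0,0,0,1],[0,0,0,0,0,0,1],[0,0,0,0,0,0,1],[0,0,0,0,0,0,1],[0,0,0,0,0,0,1],[0,0,0,0,0,0,1],[0,0,0,0,0,0,1],[0,0,0,0,0,0,1],[0,0,0,0,0,0,1]], "force": 45}}

```text
time_s: 9.88
ee_pos: [0.5062, 0.0112, 0.0479]
eef_rot: [3.142, -0.0, -2.845]
force: [-0.2, 0.4, 0.1]
grip_width: 0.0178
grip_force: 45.0
```

Call:
{"api": "play_rows", "payload": {"commands": [[0,0,-0.02,0,0,0,1],[0,0,-0.03,0,0,0,1],[0,0,-0.035,0,0,0,1],[0,0,-0.035,0,0,0,1],[0,0,0,0,0,5.67,1],[0,0,0,0,0,5.67,1],[0,0,0,0,0,5.66,1],[-0.004,-0.0292,0,0,0,0,1],[-0.004,-0.0292,0,0,0,0,1],[-0.004,-0.0292,0,0,0,0,1],[-0.004,-0.0292,0,0,0,0,1],[-0.004,-0.0292,0,0,0,0,1],[-0.004,-0.0292,0,0,0,0,1],[-0.004,-0.0292,0,0,0,0,1],[-0.004,-0.0292,0,0,0,0,1],[0,0,0,0,0,0,1],[0,0,0,0,0,0,1],[0,0,0,0,0,0,1],[0,0,0,0,0,0,1]]}}

```text
time_s: 11.47
ee_pos: [0.5381, -0.2214, 0.1679]
eef_rot: [3.141, -0.0, -3.141]
force: [1.1, 0.8, -1.9]
grip_width: 0.0176
grip_force: 45.0
```

```bash
python3 - <<'E'
from h import *
M=cam("wrist"); rel([.5385,-.2222,.168],np.pi); w=ctrl.camera("wrist"); cv2.imwrite("pics/w5.png",w)
cv2.imwrite("pics/c5.png",cv2.resize(w[110:310,230:420],None,fx=3,fy=3,interpolation=cv2.INTER_CUBIC))
zb=ctrl.get_obs()["ee_pos"][2]
for n,p in dict(holeN=[.4885,-.2222,zb-.008],holeF=[.5885,-.2222,zb-.008],dowelN=[.4885,-.2222,.074],dowelF=[.5885,-.2222,.074],cornN=[.4735,-.2602,zb-.008],cornN2=[.4735,-.1842,zb-.008]).items(): print(n,((proj("wrist",p,M)-[230,110])*3).round(1))
E
```

```text
at [ 0.5381 -0.2214  0.1679] [ 3.1414e+00 -2.0000e-04 -3.1412e+00] t 11.47 F [ 1.1  0.8 -1.9] w 0.0176
shift in present axes [-0.4 -0.8 -0.1] final axes [-0.4 -0.8 -0.1] turn [ 0.01 -0.01  0.02]
holeN [280.5 177.9]
holeF [280.7 565.9]
dowelN [281.  131.3]
dowelF [281.1 416.8]
cornN [105.5 109.3]
cornN2 [455.7 109.3]
```

View pics/c5.png

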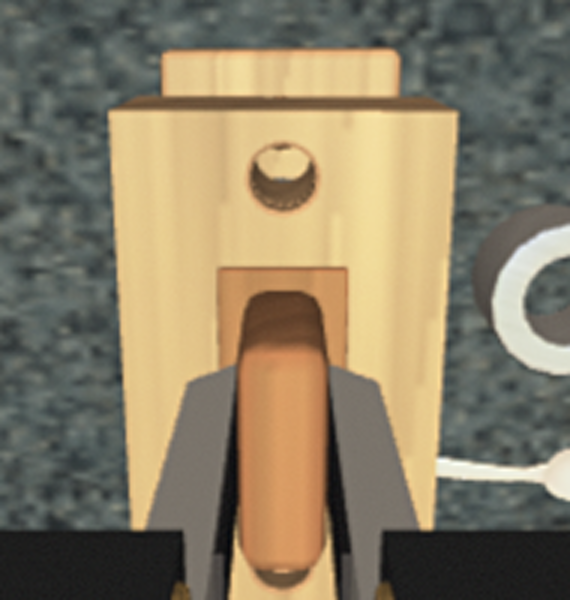

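The near hole is at crop (283,177) against a predicted (280.5,178). The block's corners and the base's near edge (163..400, row 50) are centred within about 0.5 mm, so I'll descend to just above the dowels.

Call:
{"api": "play_rows", "payload": {"commands": [[0,0,0.015,0,0,0,1],[0,0,0.015,0,0,0,1],[0,0,0.007,0,0,0,1],[0,0,0,0,0,0,1],[0,0,0,0,0,0,1],[0,0,0,0,0,0,1]]}}

```text
time_s: 12.02
ee_pos: [0.5385, -0.2223, 0.1319]
eef_rot: [-3.141, 0.001, 3.141]
force: [-0.2, 0.0, -1.1]
grip_width: 0.0177
grip_force: 45.0
```

Call:
{"api": "play_rows", "payload": {"commands": [[0,0,0.006,0,0,0,1],[0,0,0.005,0,0,0,1],[0,0,0.004,0,0,0,1],[0,0,0.004,0,0,0,1],[0,0,0.004,0,0,0,1],[0,0,0,0,0,0,1],[0,0,0,0,0,0,1]]}}

```text
time_s: 12.6
ee_pos: [0.538, -0.2224, 0.1077]
eef_rot: [3.141, -0.0, 3.141]
force: [0.2, -0.5, -1.6]
grip_width: 0.0174
grip_force: 45.0
```

Call:
{"api": "play_rows", "payload": {"commands": [[0,0,0.005,0,0,0,1],[0,0,0.005,0,0,0,1],[0,0,0.005,0,0,0,1],[0,0,0.005,0,0,0,1],[0,0,0.005,0,0,0,1],[0,0,0,0,0,0,1],[0,0,0,0,0,0,1]]}}

```text
time_s: 13.18
ee_pos: [0.538, -0.2224, 0.0826]
eef_rot: [3.141, -0.001, 3.141]
force: [0.3, -0.4, -0.7]
grip_width: 0.0174
grip_force: 45.0
```

Everything is free so far. Now I'll press down against the spring in small steps.

Call:
{"api": "play_rows", "payload": {"commands": [[0,0,0.003,0,0,0,1],[0,0,0.002,0,0,0,1],[0,0,0.002,0,0,0,1],[0,0,0.002,0,0,0,1],[0,0,0.001,0,0,0,1],[0,0,0,0,0,0,1],[0,0,0,0,0,0,1]]}}

```text
time_s: 13.77
ee_pos: [0.5384, -0.2225, 0.0737]
eef_rot: [-3.141, 0.001, 3.141]
force: [-1.3, 1.9, 7.1]
grip_width: 0.018
grip_force: 45.0
```

Call:
{"api": "play_rows", "payload": {"commands": [[0,0,0.001,0,0,0,1],[0,0,0.001,0,0,0,1],[0,0,0,0,0,0,1],[0,0,0,0,0,0,1]]}}

```text
time_s: 14.1
ee_pos: [0.5384, -0.2225, 0.0719]
eef_rot: [-3.141, 0.001, 3.141]
force: [-2.2, 1.3, 8.5]
grip_width: 0.0177
grip_force: 45.0
```

Call:
{"api": "play_rows", "payload": {"commands": [[0,0,0.001,0,0,0,1],[0,0,0.001,0,0,0,1],[0,0,0,0,0,0,1],[0,0,0,0,0,0,1]]}}

```text
time_s: 14.43
ee_pos: [0.5385, -0.2225, 0.0718]
eef_rot: [-3.141, 0.002, 3.141]
force: [-12.9, 6.7, 29.1]
grip_width: 0.0176
grip_force: 45.0
```

Call:
{"api": "play_rows", "payload": {"commands": [[0,0,-0.0006,0,0,0,1],[0,0,0,0,0,0,1],[0,0,0,0,0,0,1],[0,0,0,0,0,0,1],[0,0,0,0,0,0,1],[0,0,0,0,0,0,1]]}}

```text
time_s: 14.93
ee_pos: [0.5384, -0.2225, 0.0718]
eef_rot: [-3.141, 0.001, 3.141]
force: [-10.4, 5.8, 22.4]
grip_width: 0.0178
grip_force: 45.0
```

```bash
python3 - <<'E'
from h import *
rel([.5388,-.2223,.072],np.pi); print(ctrl.get_obs()["moment"])
s=ctrl.camera("side"); cv2.imwrite("pics/s6.png",cv2.resize(s[160:250,270:380],None,fx=5,fy=5,interpolation=cv2.INTER_CUBIC))
E
```

```text
at [ 0.5384 -0.2225  0.0718] [-3.1409e+00  1.4000e-03  3.1413e+00] t 14.93 F [-10.4   5.8  22.4] w 0.0178
shift in present axes [-0.4  0.2 -0.2] final axes [-0.4  0.2 -0.2] turn [-0.04  0.08 -0.02]
[0.86797862 1.9190093  0.00848277]
```

View pics/s6.png

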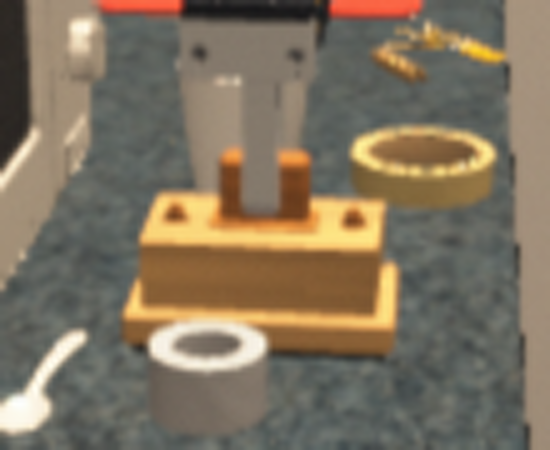

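The side view shows the upper half flat on the lower block, with the dowel tips showing in both holes at (176,212) and (353,214). The push is 22 N, so I'll hand it in.

```bash
python3 -c "
from station import ctrl
print(ctrl.hand_in())"
```

```text
the job is handed in; nothing more can be done
None
```

The sleeve is seated on the lifter disc and the press is held fully shut with about 22 N of push; the job was handed in at about 15 s, and the hand-in call returned no verdict.

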